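Unpin the jar keeper and hold it open at the mark

TASK

The culture jar is shut in its holder by a blue spring-return keeper: draw the red-headed lock pin straight up out of the keeper and park it in the side notch of the white block, hanging by its head and let go. Then pull the keeper back by its black handle until its yellow pointer stands within the white stripe on the green clip, and finish while still holding it there against its spring, so that the jar is free to be taken out. Do not disturb the jar in the holder, the two other jars or the loose yellow cap.

Things in the scene. Friction and masses are not known exactly. Their poses are not given: they have to be found in the camera images.
- fixture: Jar holder fixed to the bench, placed and turned differently each run. Aluminium base plate 360 x 150 x 12 mm; origin at the centre of its underside, z up, x along its length. A dark rail (top at height 40 mm) along x on its -x half carries the keeper; the jar stands at x = +119 mm before a white stop. All heights here are above the bench.
- keeper: Blue slide, 40 mm wide, top at height 48 mm, with a rubber-faced jaw (top at 76 mm) beside the jar. Axes as fixture, origins coincide when shut (so at the start). Slides only along the fixture's -x, away from the jar, at most 85 mm; a spring draws it shut: 4 N when shut plus 1 N per 10 mm. Locked (about 2 mm of play) while the pin is in its bore.
- handle (a point): Handle of the keeper: upright black round post, 26 mm in diameter, from height 48 to 94 mm; this point is on its axis at height 74 mm. When shut it is at x = -80 mm, y = 0 of the fixture. Take it from above.
- pointer (a point): Tip of the keeper's thin yellow pointer (3 mm wide), which sticks out from the slide beside the handle to the fixture's -y side, at height 48 mm; level along x with the handle's axis, moves with the keeper.
- mark (a point): Middle of the white stripe (10 mm wide along x) on the green clip (26 x 18 mm, top at height 48 mm), at the clip's edge nearest the pointer; axes as fixture. Fixed to the base beside the rail, 45 to 70 mm along the fixture's -x from the pointer's shut place (differs each run). The pointer tip stays 6 mm off it in y.
- pin: Loose lock pin upright in a bore through keeper and rail at x = 15 mm, y = 0 of the fixture, 95 mm from the handle. Origin at the lower tip, z towards the head. Steel shank 10 mm in diameter, 34 mm long; red round head 30 mm in diameter, 34 mm tall. In the bore (2 mm wider than the shank) the tip is at height 14 mm, the head at 48 to 82 mm; it rises 34 mm to come clear of the keeper's top. 60 g.
- pin_head (a point): Centre of the pin's red head (51 mm above the tip).
- pin_collar (a point): Centre of the underside of the pin's red head, on the pin's axis (34 mm above the tip).
- notch (a point): Middle of the parking notch at the top face (height 48 mm) of the fixed white block (46 x 38 mm), 100 mm to the fixture's +y side; axes as fixture. Vertical slot through the block, 16 mm wide in x, its closed end 8 mm from here towards -y, open to +y and above. Parked, the shank hangs in it and the head rests on the block, pin_collar at this point.
- jar: Yellow-capped glass jar in the holder, 76 mm in diameter, 88 mm tall, on the base plate (top at height 100 mm); origin at the centre of its underside. 2 mm free of the keeper's jaw. Must not be disturbed.
- jar_a: Bystander: white-capped glass jar, 76 mm in diameter, 88 mm tall, on the bench on the fixture's -y side; origin under its centre.
- jar_b: Bystander: clear glass jar without a cap (its mouth closed by glass), 76 mm in diameter, 82 mm tall, on the bench on the fixture's -y side; origin under its centre.
- cap: Bystander: loose yellow jar cap, 70 mm in diameter, 15 mm tall, lying on the bench; origin under its centre.
There are look-alikes about, which are no part of the job. There is more than one size of the pin; the job needs the smaller.

How it is judged:
On the way, in this order (a step that is already met when the one before it is completed fails the run):
1. the lock pin is drawn up clear of the keeper, which is still shut (z of pin_collar in the frame of fixture above 0.083 m and x of keeper in the frame of fixture between -0.01 and 0.01 m), for 0.1 s.
2. the pin hangs in the notch of the parking block, let go (horizontal distance between pin_collar and notch below 0.01 m and z of pin_collar in the frame of notch between -0.004 and 0.004 m and angle between pin's own z axis and vertical below 0.12 rad and contact force between the fingers and pin below 0.2 N), for 0.2 s.
3. the keeper's pointer stands within the white stripe, held by the gripper (x of pointer in the frame of mark between -0.005 and 0.005 m and contact force between the fingers and keeper above 3 N and linear speed of keeper below 0.01 m/s), for 0.3 s.
At the end, for the whole second after the job is handed in: Fingers still bear on the keeper with over 3 N and nothing else props it; pointer at rest within 5 mm of the stripe's middle; pin let go and upright in the notch, head's underside within 4 mm of the block's top, axis within 10 mm of the notch point (all of step 2 and all of step 3 and linear speed of pin below 0.02 m/s and contact force between keeper and pin below 0.3 N and contact force between keeper and jar below 0.3 N and contact force between keeper and jar_a below 0.3 N and contact force between keeper and jar_b below 0.3 N and contact force between keeper and cap below 0.3 N); the arm keeps its last pose, push and grip.
It fails at once if the jar in the holder is pushed more than 15 mm or tipped (distance of jar from where it was at the start of the episode above 0.015 m or angle between jar's own z axis and vertical above 0.2 rad).
It fails at once if a bystander (jar or cap) is pushed more than 20 mm or tipped (distance of any of jar_a, jar_b, cap from where it was at the start of the episode above 0.02 m or angle between any of jar_a, jar_b, cap's own z axis and vertical above 0.2 rad).
It also fails if it takes over 58 s, if anything falls off the work surface, if the arm or the gripper's body presses on something with over 40 N, if the wrist force passes 120 N, or if a joint passes its speed limit or range.

ROBOT

A 6-joint arm with a two-finger parallel gripper is mounted at the origin on the work surface. World frame = base frame: x ahead of the robot, y to its left, z up, the work surface at z = 0. Lengths are in m, angles in rad, forces in N, time in s.
With the tool pointing down it reaches from about 0.25 to 0.775 m from the base axis. Payload 4 kg.
Tool frame: the origin (TCP) lies on the mounting face of the last link; the fingertips stand 199 mm ahead of it and the grasp point (between the pads) lies 180 mm ahead of it; z points along the fingers, y is the line along which they close (so a half turn about z gives the same grasp; the last joint's range is limited). The gripper opens to 94 mm and grips with 3 to 60 N. Pads are 16 mm wide; open, the fingers measure 119 mm over their backs; the gripper's body (75 mm by 177 mm) begins 78 mm behind the grasp point.
Start: joints at [-1.344, 0.087, 1.371, -0, 1.684, -0.103], TCP at [0.178, -0.52, 0.405] pointing down, gripper open.
Joint ranges: [-3.1, 3.1], [-0.76, 2.03], [0.27, 2.55], [-1.08, 4.22], [0.17, 2.65], [-2.57, 2.57]. Speed limits (rad/s): [2.79, 2.79, 3.14, 3.14, 3.14, 3.14].

INTERFACE

Orientations are given as [roll, pitch, yaw] about the fixed x, y, z axes, in that order (R = Rz(yaw) Ry(pitch) Rx(roll)).
In Python, from workcell import read_state, camera, camera_info, close_job gives the robot as it stands. The module is installed in compiled form; this text tells all that it offers.
- The arm moves only by the shell command python3 -m jog 'ROWS' [OPENING] [FORCE]. ROWS is JSON, one flat list of numbers, 6 for each row, row after row: the shift along the tool's x, y, z in cm, then the turn, a rotation vector about the tool's x, y, z in degrees. A call has 1 to 5 rows; each row shifts and turns the commanded pose from where the row before left it, along the tool's axes as they then stand; what a row does not reach is not made up. A row lasts 1/10 s, in which the tool goes at most 50 mm and 8.59 degrees, less where a joint would pass 70% of its speed; a pose out of reach is approached as far as the arm can. A call is refused whole if a number of a shift passes 5 or a number of a turn 8.59, either way. A call with a gripper value outside its range is refused whole. OPENING is the opening, from 0 (shut) to 1 (fully open), set as the call begins (- or left out, the last holds). The fingers move at their own pace and stop on an object; FORCE is the grip in N (left out, the last holds). Time passes only in rows, so rows that do not move let the fingers close. It gives the time, the measured TCP pose, the force, the opening and the grip force at its end, in the units of the state.
- read_state(): the state, without advancing time (a new reading comes with each control period).
- camera(name): name is "scene" or "top" or "wrist"; returns (picture, depth): 480x640x3 uint8, red, green, blue; 480x640 float32, m along the optical axis (not along the pixel's ray), 0 where there is no reading.
- camera_info(name): a dict with "fx", "fy", "cx", "cy" (pixels), "k1" (the pictures are not rectified: a ray, as slopes to the right and down, at radius r is drawn at 1 + k1 r^2 times it, then the intrinsics apply), "extrinsics" (4x4, takes a point from world to camera coordinates). Camera axes: x right, y down, z forward; pixel columns grow to the right and rows downward; lengths in m; the calibration is good to about 2 mm. A picture is of the moment at which its call begins: read the wrist's pose just before it. camera_info takes no time and is no camera call; for the wrist camera it gives the pose at the moment of the call.
- close_job(): hands the job in; it is judged then, once.
The state is a dict: "time_s": time; "joint_positions": joint angles; "joint_velocities": joint speeds; "tau": joint torques, N m; "eef_pos": TCP position; "ee_rot": TCP orientation; "contact_force": force on the tool from outside, world axes, zero at the start; "torque": the same for the moment, N m; "finger_gap": finger opening in m; "grasp_force": force on a finger pad.
Only numpy, scipy, OpenCV 4.12 (cv2) and the standard library are available. Lean on these libraries where they do the work, as an engineer would, in place of code of your own. Each camera call takes 0.05 s, during which the arm holds its last target. There are 200 camera calls.

## Working session

There is one attempt and no reset: what is moved stays moved. The work goes in short steps, Python scripts to look and compute and a shell command to move; the robot and the scene stay as the last step left them, time stands still between calls to the robot, and variables do not carry over. Pictures are saved under pics/ and viewed, at most 10 in all, crops included, and the job is handed in when it is done.

```bash
mkdir -p pics
cat > h.py <<'E'
import numpy as np, cv2
from workcell import read_state, camera, camera_info, close_job
def shot(n):
    ci=camera_info(n); im,d=camera(n); return im,d,ci
def rays(ci,uv):
    uv=np.atleast_2d(np.array(uv,float))
    K=np.array([[ci['fx'],0,ci['cx']],[0,ci['fy'],ci['cy']],[0,0,1]])
    p=cv2.undistortPoints(uv.reshape(-1,1,2),K,np.array([ci['k1'],0,0,0,0.])).reshape(-1,2)
    E=np.array(ci['extrinsics']); R=E[:3,:3]; c=-R.T@E[:3,3]
    return c,np.c_[p,np.ones(len(p))]@R
def plane(ci,uv,z):
    c,d=rays(ci,uv); return c+d*((z-c[2])/d[:,2])[:,None]
def at(ci,uv,dep):
    c,d=rays(ci,uv); return c+d*np.asarray(dep).reshape(-1,1)
E
python3 - <<'E'
from h import *
for n in('scene','top'):
    im,d,ci=shot(n); np.savez('pics/'+n,im=im,d=d); cv2.imwrite(f'pics/{n}0.png',im[:,:,::-1])
    R=np.array(ci['extrinsics']);print(n,ci['fx'],ci['k1'],-R[:3,:3].T@R[:3,3])
print(read_state())
E
```

```text
scene 589.3480241604212 0.05424218391884406 [ 1.02814887 -0.49647699  0.54113988]
top 438.974629343328 0.024908200811048792 [0.41899125 0.090933   0.83910695]
{'time_s': 0.1, 'joint_positions': array([-1.34410211e+00,  8.78733807e-02,  1.37205730e+00, -3.66218481e-05,
        1.68360478e+00, -1.03066828e-01]), 'joint_velocities': array([-0.00157076, -0.00108408, -0.00273645, -0.00014315,  0.00158881,
       -0.00094863]), 'tau': array([ 3.00293927e-03, -3.41251409e+01, -3.03299618e+01,  7.20951869e-02,
        3.04609956e-02, -9.34536911e-05]), 'eef_pos': array([ 0.17808508, -0.52026832,  0.40364831]), 'ee_rot': array([-3.13965641e+00, -1.63680323e-04,  3.29756801e-01]), 'contact_force': array([-0.3170246 ,  0.80534254, -0.2874564 ]), 'torque': array([ 0.03555234,  0.02154648, -0.00155187]), 'grasp_force': 0.0, 'finger_gap': 0.09403846759868753}
```

View pics/top0.png

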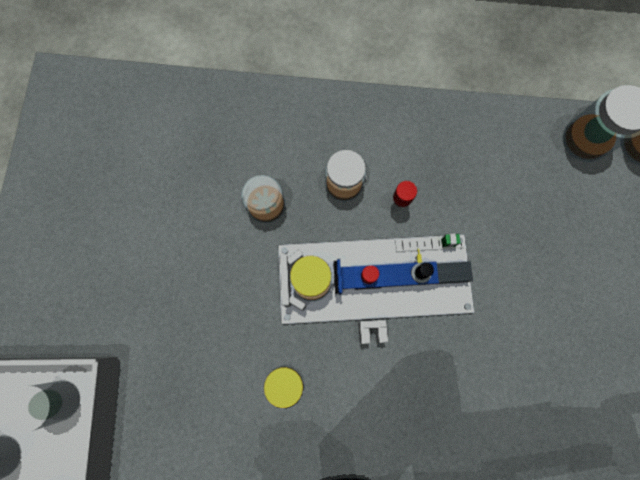

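View pics/scene0.png

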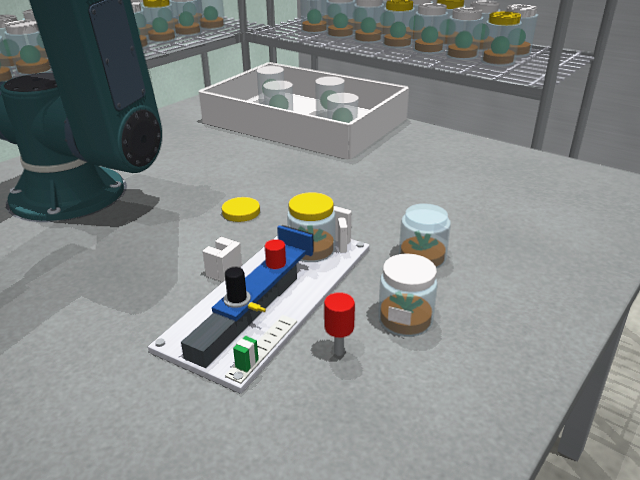

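The top view shows the fixture with its jar at (311,277), pin head (370,274), handle (424,270), pointer (419,258), green clip (452,240) and notch block (373,331). The bystanders are the cap (283,388), jar_a (346,170) and jar_b (265,197). The big look-alike pin is at (405,192). The scene view agrees.

```bash
cat > m.py <<'E'
from h import *
def blob(mask,box):
    m=np.zeros(mask.shape,np.uint8); u0,v0,u1,v1=box; m[v0:v1,u0:u1]=mask[v0:v1,u0:u1]
    n,l,s,c=cv2.connectedComponentsWithStats(m); 
    i=1+np.argmax(s[1:,4]); return l==i,c[i],s[i]
E
python3 - <<'E'
from m import *
z=np.load('pics/top.npz');im,d=z['im'],z['d'];ci=camera_info('top')
h=cv2.cvtColor(im,cv2.COLOR_RGB2HSV);H,S,V=cv2.split(h)
red=((H<8)|(H>172))&(S>150)&(V>80);yel=(abs(H.astype(int)-28)<8)&(S>130)&(V>80);gr=(abs(H.astype(int)-65)<20)&(S>100)
for nm,m,b,zz in[('pin',red,(355,255,390,295),.082),('big',red,(385,170,425,215),.1),('jar',yel,(285,250,335,305),.1),('cap',yel,(255,360,310,415),.015),('pointer',yel,(405,245,435,268),.048),('clip',gr,(435,225,470,255),.048),('handle',V<25,(412,257,438,282),.094)]:
    k,c,s=blob(m,b); dm=np.median(d[k]); top=k&(d<np.percentile(d[k],20)+.006)
    tv=np.argwhere(top)[:,::-1]; cc=tv.mean(0)
    (x,y),r=cv2.minEnclosingCircle(tv.astype(np.float32))
    print(nm,s,c.round(1),'topc',cc.round(1),'plane',plane(ci,cc,zz).round(4),'depthz',at(ci,cc,d[top].mean()).round(4),'r',round(r,1))
# white block top by height
P=at(ci,np.argwhere(np.ones_like(d))[:,::-1],d.ravel()).reshape(480,640,3)
np.save('pics/P.npy',P)
b=np.zeros(d.shape,bool);b[310:350,350:400]=1
t=b&(abs(P[:,:,2]-.048)<.006)&(V>100);uv=np.argwhere(t)[:,::-1]
print('block',len(uv),cv2.minAreaRect(uv.astype(np.float32)),P[t].mean(0))
base=np.zeros(d.shape,bool);base[230:335,270:485]=1
k=base&(abs(P[:,:,2]-.012)<.005);print('base',cv2.minAreaRect(np.argwhere(k)[:,::-1].astype(np.float32)))
c=cv2.resize(im[220:360,270:490],None,fx=3.6,fy=3.6,interpolation=cv2.INTER_CUBIC);cv2.imwrite('pics/crop.png',c[:,:,::-1])
E
```

```text
pin [362 266  17  16 215] [370.  273.6] topc [370.2 273.6] plane [[0.5315 0.0184 0.082 ]] depthz [[0.5303 0.0192 0.0902]] r 8.2
big [396 181  21  20 324] [406.2 190.6] topc [406.1 190.8] plane [[ 0.6815 -0.032   0.1   ]] depthz [[ 0.685  -0.0336  0.0902]] r 10.2
jar [ 290  256   41   41 1269] [310.1 275.8] topc [310.4 280.3] plane [[0.5077 0.1199 0.1   ]] depthz [[0.5064 0.1195 0.111 ]] r 20.0
cap [ 264  367   39   41 1228] [283.2 387.2] topc [283.2 392.1] plane [[0.3137 0.1514 0.015 ]] depthz [[0.3142 0.1511 0.019 ]] r 19.2
pointer [417 253   4   9  28] [418.6 257.5] topc [418.6 257.5] plane [[ 0.5746 -0.0707  0.048 ]] depthz [[ 0.5746 -0.0707  0.0482]] r 4.1
clip [442 234   8  13  75] [445.9 240.1] topc [447.2 238.8] plane [[ 0.6146 -0.1212  0.048 ]] depthz [[ 0.6146 -0.1213  0.0479]] r 5.1
handle [416 264  17  15 134] [423.4 271.7] topc [426.5 270.2] plane [[ 0.5448 -0.0758  0.094 ]] depthz [[ 0.5447 -0.0757  0.0942]] r 6.8
block 458 ((373.5738525390625, 331.3292236328125), (22.79817771911621, 26.403728485107422), 86.8201675415039) [0.43591512 0.00227287 0.04855821]
base ((375.5630187988281, 286.3535461425781), (95.18758392333984, 192.2007598876953), 86.72950744628906)
```

View pics/crop.png

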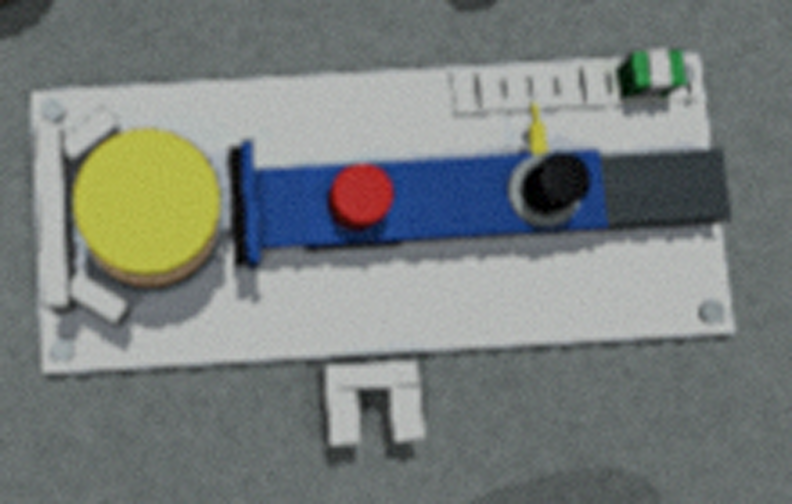

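The crop shows the white stripe at crop (657,68), about (452.5,239) in the full picture. The notch opens downward in the picture, towards the robot.

Run:
```python
from m import *
z=np.load('pics/top.npz');im,d=z['im'],z['d'];ci=camera_info('top');P=np.load('pics/P.npy')
jar=plane(ci,(310.1,275.8),.1)[0];pin=plane(ci,(370.1,273.3),.082)[0];hd=plane(ci,(426.5,270.2),.094)[0]
X=np.array([119,15,-80])/1e3;Q=np.array([jar,pin,hd])[:,:2]
# base plate corners
k=np.zeros(d.shape,bool);k[230:335,270:485]=1;k&=abs(P[:,:,2]-.012)<.005
r=cv2.boxPoints(cv2.minAreaRect(np.argwhere(k)[:,::-1].astype(np.float32)));B=plane(ci,r,.012)
print('corners',B.round(4).tolist(),'centre',B.mean(0).round(4),[np.linalg.norm(B[i]-B[i-1]).round(4) for i in range(4)])
e=Q[0]-Q[2];yaw=np.arctan2(e[1],e[0]);ex=np.array([np.cos(yaw),np.sin(yaw)]);ey=np.array([-ex[1],ex[0]])
L=max([B[i]-B[i-1] for i in range(4)],key=np.linalg.norm)[:2];print('yaw',np.degrees(yaw),'base yaw',np.degrees(np.arctan2(L[1],L[0])),'jar-pin,pin-hd',np.linalg.norm(Q[0]-Q[1]),np.linalg.norm(Q[1]-Q[2]))
O=(Q-X[:,None]*ex).mean(0);print('O',O,'resid mm',((Q-X[:,None]*ex-O)*1e3).round(1).tolist())
f=lambda p:np.c_[(p[:,:2]-O)@ex,(p[:,:2]-O)@ey]*1e3
print('pointer tip',f(plane(ci,(418.5,249.5),.048)),'stripe',f(plane(ci,[(452.5,237),(452.5,242)],.048)))
t=np.zeros(d.shape,bool);t[310:350,350:400]=1;t&=(abs(P[:,:,2]-.048)<.006)&(cv2.cvtColor(im,6+1)>100)
q=f(plane(ci,np.argwhere(t)[:,::-1],.048));print('block x',np.percentile(q[:,0],[0,1,99,100]),'y',np.percentile(q[:,1],[0,1,99,100]))
for lo,hi in((85,92),(98,106),(106,114)):
    s=np.sort(q[(q[:,1]>lo)&(q[:,1]<hi)][:,0]);g=np.argmax(np.diff(s));print(lo,s[0],s[g],s[g+1],s[-1])
# scene view: red pin, block
z=np.load('pics/scene.npz');im2,d2=z['im'],z['d'];c2=camera_info('scene')
h=cv2.cvtColor(im2,cv2.COLOR_RGB2HSV);H,S,V=cv2.split(h);red=((H<8)|(H>172))&(S>150)&(V>60)
b,c,s=blob(red,(255,230,295,275));print('scene pin',c,s,'centre at .065',plane(c2,c,.065),'top',pin)
```

```text
corners [[0.5813, 0.1945, 0.012], [0.6382, -0.1717, 0.012], [0.4587, -0.1866, 0.012], [0.4049, 0.1637, 0.012]] centre [ 0.5208 -0.      0.012 ] [np.float64(0.1791), np.float64(0.3707), np.float64(0.1801), np.float64(0.3544)]
yaw 98.49762551951927 base yaw -81.17911895972176 jar-pin,pin-hd 0.10392977571422618 0.09529956764454929
O [0.53332233 0.00355056] resid mm [[-0.4, -0.0], [0.8, 0.3], [-0.4, -0.2]]
pointer tip [[-80.73144292 -44.64689307]] stripe [[-145.44851488  -64.75287691]
 [-144.39255437  -55.37085993]]
block x [-10.33729505 -10.03182332  35.62756499  35.96236799] y [ 78.17626012  78.76983067 117.26700729 117.48960386]
85 -10.163108120015073 20.302841115811077 21.810872215599417 35.96236798672132
98 -10.337295049060936 5.225824179140726 20.952799837074174 35.54891141291394
106 -10.193018926997766 4.427052392644508 21.6001433431076 35.7940641455961
scene pin [275.0403071  253.67370441] [265 240  21  29 521] centre at .065 [[0.53292725 0.01790712 0.065     ]] top [0.5319493 0.0186363 0.082    ]
```

```bash
python3 -m jog '[0,0,0,0,0,-8, 0,0,0,0,0,-8, 0,0,0,0,0,-8, 0,0,0,0,0,-8, 0,0,0,0,0,-8]' 1 20; python3 -m jog '[0,0,0,0,0,-8, 0,0,0,0,0,-8, 0,0,0,0,0,-8, 0,0,0,0,0,-8, 0,0,0,0,0,-7.6]'
cat >> m.py <<'E'
from scipy.spatial.transform import Rotation as Rn
yaw=np.radians(98.5);O=np.array([.5338,.0036]);ex=np.array([np.cos(yaw),np.sin(yaw)]);ey=np.array([-ex[1],ex[0]])
def fx(x,y): return O+ex*x/1e3+ey*y/1e3
def go(xy,z,yawdeg=98.5):
    "shift in tool axes (cm) to bring the grasp point there; turn left"
    s=read_state();R=Rn.from_euler('xyz',s['ee_rot']);p=np.r_[xy,z+.18]-s['eef_pos']
    want=Rn.from_euler('xyz',[np.pi,0,np.radians(yawdeg)])
    print('cm',(R.inv().apply(p)*100).round(2),'turn',(R.inv()*want).as_rotvec(degrees=True).round(2),'pos',s['eef_pos'].round(4),'gap',s['finger_gap'].round(4),'t',s['time_s'])
E
python3 -c "
from m import *
go(fx(15,0),.2)"
```

```text
time_s: 0.6
eef_pos: [0.1781, -0.5203, 0.404]
ee_rot: [-3.141, -0.001, 1.034]
contact_force: [0.3, 0.1, -0.4]
finger_gap: 0.0943
grasp_force: 0.0
time_s: 1.1
eef_pos: [0.1781, -0.5203, 0.404]
ee_rot: [-3.141, -0.001, 1.725]
contact_force: [-0.0, -0.1, -0.2]
finger_gap: 0.0944
grasp_force: 0.0Traceback (most recent call last):
  File "<string>", line 3, in <module>
    go(fx(15,0),.2)
    ~~^^^^^^^^^^^^^
  File "m.py", line 13, in go
    print('cm',(R.inv().apply(p)*100).round(2),'turn',(R.inv()*want).as_rotvec(degrees=True).round(2),'pos',s['eef_pos'].round(4),'gap',s['finger_gap'].round(4),'t',s['time_s'])
                                                                                                                                        ^^^^^^^^^^^^^^^^^^^^^
AttributeError: 'float' object has no attribute 'round'
```

```bash
sed -i "s/s\['finger_gap'\].round(4)/s['finger_gap']/" m.py; python3 -c "
from m import *
go(fx(15,0),.2)"
```

```text
cm [47.81 43.19  2.46] turn [-0.01 -0.08  0.32] pos [ 0.1781 -0.5203  0.404 ] gap 0.0943608367471498 t 1.1
```

```bash
for i in 1; do python3 -m jog '[3.4,3.1,0,0,0,0, 3.4,3.1,0,0,0,0, 3.4,3.1,0,0,0,0, 3.4,3.1,0,0,0,0, 3.4,3.1,0,0,0,0]'; python3 -m jog '[3.4,3.1,0,0,0,0, 3.4,3.1,0,0,0,0, 3.4,3.1,0,0,0,0, 3.4,3.1,0,0,0,0, 3.4,3.1,0,0,0,0]'; python3 -m jog '[3.4,3.1,0,0,0,0, 3.4,3.1,0,0,0,0, 3.4,3.1,0,0,0,0, 3.4,3,0,0,0,0, 0,0,0,0,0,0.3]' | head -3; done
python3 - <<'E'
from m import *
go(fx(15,0),.2)
im,d,ci=shot('wrist');go(fx(15,0),.2);np.savez('pics/wrist',im=im,d=d);np.save('pics/wE.npy',ci['extrinsics']);cv2.imwrite('pics/w0.png',im[:,:,::-1])
E
```

```text
time_s: 1.6
eef_pos: [0.3068, -0.3276, 0.4042]
ee_rot: [-3.141, -0.001, 1.718]
contact_force: [0.3, -0.6, -0.2]
finger_gap: 0.0938
grasp_force: 0.0
time_s: 2.1
eef_pos: [0.435, -0.1364, 0.4043]
ee_rot: [-3.141, 0.0, 1.719]
contact_force: [0.3, -0.9, -0.2]
finger_gap: 0.0943
grasp_force: 0.0
time_s: 2.6
eef_pos: [0.5376, 0.0184, 0.4032]
ee_rot: [-3.14, -0.002, 1.72]
cm [ 0.09 -0.6   2.32] turn [-0.08 -0.13  0.06] pos [0.5376 0.0184 0.4032] gap 0.09415165689607934 t 2.6
cm [ 0.27 -0.48  2.34] turn [-0.14 -0.02 -0.08] pos [0.5367 0.0164 0.4034] gap 0.09407767518354648 t 2.65
```

View pics/w0.png

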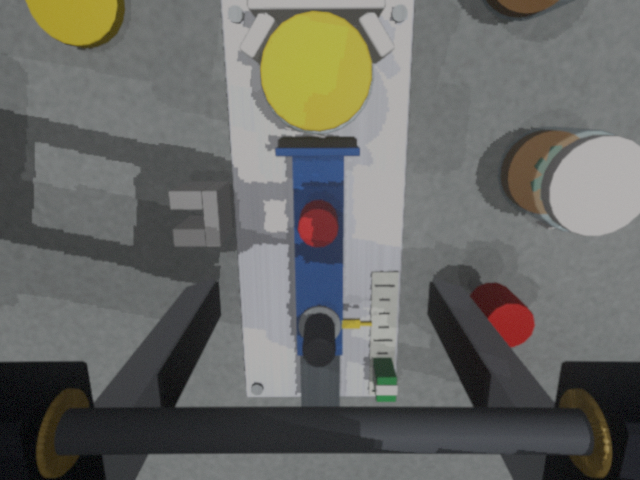

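The wrist view has the pin head at (318,225) and the block at (195,218), with its slot open to the left. The pointer is at (355,323) and the clip stripe at about (386,389). I'll settle and measure from this view.

```bash
python3 -m jog '[0.1,-0.5,0,0,0,0, 0,0,0,0,0,0]'|head -2
cat > w.py <<'E'
from m import *
def meas(pinz=.082):
    s=read_state();im,d,ci=shot('wrist');h=cv2.cvtColor(im,cv2.COLOR_RGB2HSV);H,S,V=cv2.split(h)
    P=at(ci,np.argwhere(np.ones_like(d))[:,::-1],d.ravel()).reshape(480,640,3)
    f=lambda p:(np.c_[(p[:,:2]-O)@ex,(p[:,:2]-O)@ey]*1e3).round(1)
    red=((H<8)|(H>172))&(S>150)&(V>60)&(abs(P[:,:,2]-pinz)<.006);yel=(abs(H.astype(int)-28)<8)&(S>130)&(V>60)
    fy=np.c_[(P[:,:,:2].reshape(-1,2)-O)@ex,(P[:,:,:2].reshape(-1,2)-O)@ey].reshape(480,640,2)*1e3
    near=lambda x,y,r:(abs(fy[:,:,0]-x)<r)&(abs(fy[:,:,1]-y)<r)
    def c(m,z,n):
        uv=np.argwhere(m)[:,::-1]
        if len(uv)<5: print(n,'none');return None
        q=f(plane(ci,uv,z));lo,hi=np.percentile(q,[1,99],axis=0);print(n,len(uv),'mid',((lo+hi)/2).round(1),'lo',lo.round(1),'hi',hi.round(1));return q
    c(red,pinz,'pin')
    c(yel&(abs(P[:,:,2]-.1)<.008),.1,'jar')
    c(near(-80,0,40)&(abs(P[:,:,2]-.094)<.004),.094,'handle')
    c(yel&(P[:,:,2]<.06)&near(-80,-35,30),.048,'pointer')
    clip=near(-145,-62,22)&(abs(P[:,:,2]-.048)<.008)
    c(clip,.048,'clip');c(clip&(S<60)&(V>90),.048,'stripe')
    q=c(near(13,98,32)&(abs(P[:,:,2]-.048)<.006),.048,'block')
    if q is not None:
      a=q[(q[:,1]>100)&(q[:,1]<114)];x=np.sort(a[:,0]);g=np.argmax(np.diff(x));print('slot',x[g],x[g+1])
    return im,ci
E
python3 -c "
from w import *
meas();go(fx(15,0),.09)"
```

```text
time_s: 2.85
eef_pos: [0.53, 0.0137, 0.4047]
pin 2825 mid [-26.2 -77.1] lo [ -79.1 -164.7] hi [26.6 10.4]
jar 10443 mid [118.2  -1. ] lo [ 86.4 -32.8] hi [149.9  30.7]
handle 776 mid [-79.1  -2. ] lo [-91.4 -13.5] hi [-66.8   9.5]
pointer 162 mid [-79.5 -33.8] lo [-82.8 -45.1] hi [-76.2 -22.5]
clip 625 mid [-142.6  -61.7] lo [-157.   -71.6] hi [-128.1  -51.9]
stripe 270 mid [-144.6  -61.8] lo [-155.2  -71.7] hi [-133.9  -51.9]
block 2109 mid [13.4 96.2] lo [-9.1 77.4] hi [ 36. 115.]
slot 6.1 21.6
cm [ 0.48  0.22 13.49] turn [ 0.    0.03 -0.42] pos [0.5301 0.0135 0.4049] gap 0.09405996505073047 t 2.9
```

```bash
sed -i "s/c(red,pinz,'pin')/c(red\&near(15,0,40),pinz,'pin')/" w.py; python3 -m jog '[0.4,0.2,3,0,0,0, 0,0,3.5,0,0,0, 0,0,2,0,0,0, 0,0,0,0,0,0]'|head -2; python3 -c "
from w import *
im,ci=meas();go(fx(15,-.7),.073)
cv2.imwrite('pics/w1.png',im[:,:,::-1])"
```

```text
time_s: 3.3
eef_pos: [0.5308, 0.0178, 0.3161]
pin 2081 mid [15.4 -1.3] lo [  1.9 -14.1] hi [28.9 11.5]
jar 19106 mid [112.4  -1.1] lo [ 86.1 -33. ] hi [138.7  30.8]
handle 12 mid [-90.8  -2.3] lo [-90.8  -5.4] hi [-90.8   0.7]
pointer 297 mid [-79.4 -34. ] lo [-83.2 -45.5] hi [-75.5 -22.4]
clip 720 mid [-144.2  -61.6] lo [-154.9  -71.2] hi [-133.6  -51.9]
stripe 367 mid [-144.6  -61.8] lo [-149.8  -71.4] hi [-139.4  -52.1]
block 3624 mid [13.6 95.9] lo [-9.4 76.8] hi [ 36.5 115. ]
slot 6.5 21.7
cm [0.05 0.1  6.56] turn [-0.17 -0.03 -0.41] pos [0.5316 0.0179 0.3186] gap 0.09382900866342145 t 3.35
```

View pics/w1.png

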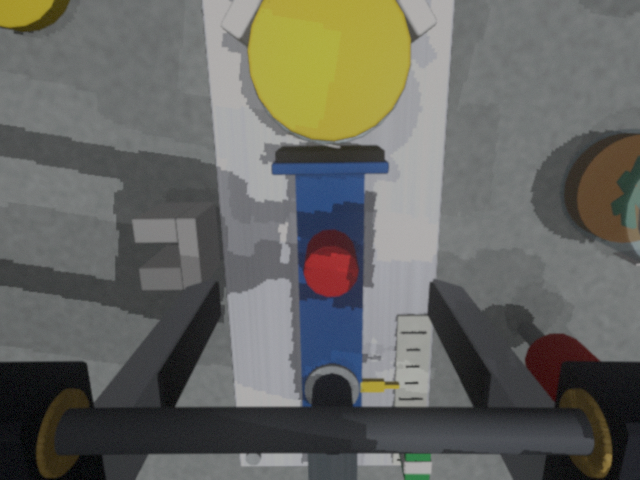

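The pin head is centred between the open fingers, at (331,270), and their path down is clear.

```bash
python3 -m jog '[0,0.1,2.5,0,0,0, 0,0,2.5,0,0,0, 0,0,1.5,0,0,0, 0,0,0,0,0,0]'; python3 -m jog '[0,0,0,0,0,0, 0,0,0,0,0,0, 0,0,0,0,0,0, 0,0,0,0,0,0, 0,0,0,0,0,0]' 0.2 15; python3 -c "
from m import *
go(fx(15,-.7),.073)"
```

```text
time_s: 3.75
eef_pos: [0.533, 0.0185, 0.2543]
ee_rot: [-3.14, -0.0, 1.713]
contact_force: [0.1, -0.6, -0.4]
finger_gap: 0.094
grasp_force: 0.0
time_s: 4.25
eef_pos: [0.5335, 0.019, 0.2552]
ee_rot: [3.141, 0.0, 1.714]
contact_force: [-0.1, 0.2, -0.3]
finger_gap: 0.0572
grasp_force: 0.0
cm [-0.03 -0.13  0.22] turn [ 0.06  0.02 -0.3 ] pos [0.5335 0.019  0.2552] gap 0.05724042537803614 t 4.25
```

```bash
python3 -m jog '[0,0,0,0,0,0, 0,0,0,0,0,0, 0,0,0,0,0,0, 0,0,0,0,0,0, 0,0,0,0,0,0]' 0.2 15; python3 -m jog '[0,0,0,0,0,0, 0,0,0,0,0,0, 0,0,0,0,0,0]'
```

```text
time_s: 4.75
eef_pos: [0.5333, 0.0191, 0.2546]
ee_rot: [-3.141, -0.0, 1.714]
contact_force: [-0.2, -0.4, -0.0]
finger_gap: 0.0297
grasp_force: 15.0
time_s: 5.05
eef_pos: [0.5333, 0.0191, 0.2546]
ee_rot: [-3.141, 0.0, 1.714]
contact_force: [-0.3, -0.1, -0.7]
finger_gap: 0.0297
grasp_force: 15.0
```

```bash
python3 -m jog '[0,0,-1,0,0,0, 0,0,-1.5,0,0,0, 0,0,-1.5,0,0,0, 0,0,-1,0,0,0, 0,0,0,0,0,0]'; python3 -m jog '[0,0,0,0,0,0, 0,0,0,0,0,0]' | tail -2
python3 - <<'E'
from w import *
im,ci=meas(.132);go(fx(14,99.3),.126)
cv2.imwrite('pics/w2.png',im[:,:,::-1])
E
```

```text
time_s: 5.55
eef_pos: [0.5339, 0.019, 0.3073]
ee_rot: [3.137, 0.001, 1.714]
contact_force: [0.2, -0.3, -0.2]
finger_gap: 0.0292
grasp_force: 15.0
finger_gap: 0.0297
grasp_force: 15.0
pin 3888 mid [17.  -1.9] lo [  3.  -14.9] hi [30.9 11.2]
jar 20956 mid [111.5  -1.2] lo [ 86.2 -33. ] hi [136.8  30.7]
handle 680 mid [-84.6  -2.1] lo [-90.4 -13.3] hi [-78.7   9.2]
pointer 160 mid [-78.8 -25.8] lo [-83.3 -30. ] hi [-74.4 -21.7]
clip none
stripe none
block 4130 mid [13.5 95.7] lo [-9.7 76.6] hi [ 36.7 114.8]
slot 6.7 20.8
cm [ -0.19 -10.09  -0.21] turn [-0.1  -0.02 -0.3 ] pos [0.5331 0.0191 0.3037] gap 0.029565087841438492 t 5.8
```

View pics/w2.png

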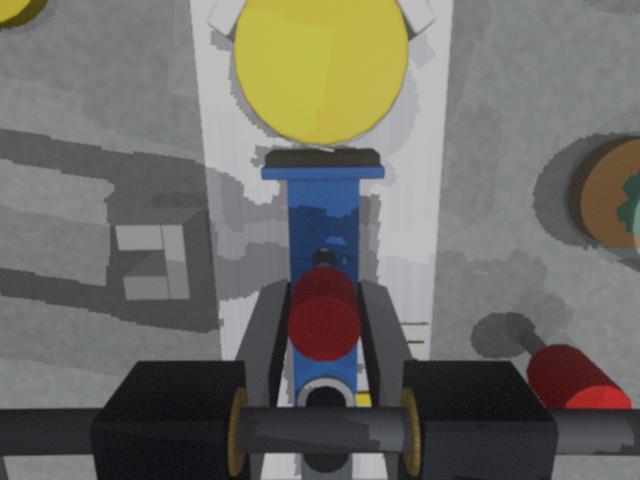

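The pin is up and upright in the grip, with the bore visible at (324,258) and the block at (155,260). Next I'll carry it over the notch.

```bash
python3 -m jog '[0,-2.5,0,0,0,0, -0.1,-3,0,0,0,0, -0.1,-3,0,0,0,0, 0,-1.6,0,0,0,0, 0,0,0,0,0,0]'|head -3; python3 -m jog '[0,0,0,0,0,0, 0,0,0,0,0,0]' | tail -2
python3 - <<'E'
from w import *
im,ci=meas(.132);go(fx(14,99.3),.126)
cv2.imwrite('pics/w3.png',im[:,:,::-1])
E
```

```text
time_s: 6.3
eef_pos: [0.432, 0.0026, 0.304]
ee_rot: [-3.14, -0.0, 1.713]
finger_gap: 0.0298
grasp_force: 15.0
pin none
jar 19451 mid [110.    4.3] lo [ 85.9 -25.7] hi [134.2  34.3]
handle none
pointer 80 mid [-77.9 -39.7] lo [-80.2 -45.2] hi [-75.7 -34.1]
clip 564 mid [-134.6  -62. ] lo [-144.   -70.2] hi [-125.3  -53.7]
stripe 165 mid [-135.3  -62.2] lo [-144.   -70.7] hi [-126.5  -53.8]
block 2551 mid [17.  97.4] lo [-2.8 78.8] hi [ 36.7 115.9]
slot 6.8 21.4
cm [ 0.02 -0.09 -0.14] turn [ 0.   -0.   -0.29] pos [0.4344 0.0027 0.3046] gap 0.029809826564685303 t 6.55
```

View pics/w3.png

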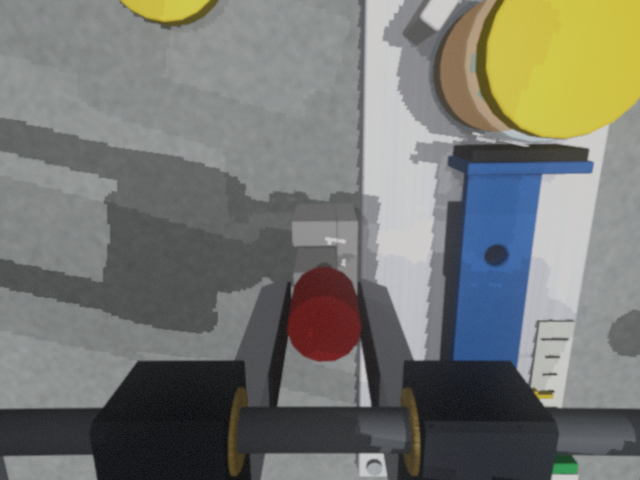

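The block's closed slot end shows at u≈337 and the shank at u≈324, which is 7.6 mm apart against 8 mm nominal. The alignment is good, so I'll descend.

```bash
python3 -m jog '[0.04,0,1,0,0,0, 0,0,1,0,0,0, 0,0,0.5,0,0,0, 0,0,0,0,0,0, 0,0,0,0,0,0]'; python3 -m jog '[0,0,1,0,0,0, 0,0,0.8,0,0,0, 0,0,0.4,0,0,0, 0,0,0,0,0,0, 0,0,0,0,0,0]'
```

```text
time_s: 7.05
eef_pos: [0.4336, 0.0031, 0.2793]
ee_rot: [-3.141, -0.0, 1.714]
contact_force: [-0.0, -0.6, -0.5]
finger_gap: 0.0297
grasp_force: 15.0
time_s: 7.55
eef_pos: [0.4336, 0.003, 0.2576]
ee_rot: [-3.141, 0.0, 1.714]
contact_force: [0.0, -0.3, -2.0]
finger_gap: 0.0297
grasp_force: 15.0
```

```bash
python3 -m jog '[0,0,0.2,0,0,0, 0,0,0,0,0,0, 0,0,0,0,0,0]'; python3 -m jog '[0,0,0.1,0,0,0, 0,0,0,0,0,0, 0,0,0,0,0,0]'
```

```text
time_s: 7.85
eef_pos: [0.4337, 0.0031, 0.2558]
ee_rot: [3.141, 0.0, 1.714]
contact_force: [0.7, -1.0, -0.9]
finger_gap: 0.0295
grasp_force: 15.0
time_s: 8.15
eef_pos: [0.4336, 0.003, 0.2547]
ee_rot: [3.142, 0.0, 1.714]
contact_force: [-0.3, -1.0, -0.9]
finger_gap: 0.0296
grasp_force: 15.0
```

Now within a fraction of a millimetre of resting, so I'll release.

```bash
python3 -m jog '[0,0,0,0,0,0, 0,0,0,0,0,0, 0,0,0,0,0,0, 0,0,0,0,0,0, 0,0,0,0,0,0]' 0.75;python3 -m jog '[0,0,0,0,0,0, 0,0,0,0,0,0, 0,0,-1,0,0,0, 0,0,-3,0,0,0, 0,0,-4,0,0,0]'; python3 -m jog '[0,0,-3,0,0,0, 0,0,0,0,0,0, 0,0,0,0,0,0]' 1 | head -3
python3 - <<'E'
from w import *
im,ci=meas();go(fx(-80,-.7),.075,8.5)
cv2.imwrite('pics/w4.png',im[:,:,::-1])
E
```

```text
time_s: 8.65
eef_pos: [0.4336, 0.003, 0.2547]
ee_rot: [3.141, 0.0, 1.714]
contact_force: [1.2, -0.4, -0.6]
finger_gap: 0.0664
grasp_force: 0.0
time_s: 9.15
eef_pos: [0.4329, 0.0031, 0.3342]
ee_rot: [-3.137, -0.001, 1.714]
contact_force: [0.7, 0.3, 0.7]
finger_gap: 0.0705
grasp_force: 0.0
time_s: 9.45
eef_pos: [0.4336, 0.0031, 0.3658]
ee_rot: [3.139, 0.001, 1.714]
pin none
jar 14262 mid [116.8   0.7] lo [ 86.4 -32. ] hi [147.2  33.4]
handle 41 mid [-82.4   8.8] lo [-88.3   5.9] hi [-76.5  11.6]
pointer 28 mid [-79.2 -43.1] lo [-80.5 -45.9] hi [-77.9 -40.3]
clip none
stripe none
block 1351 mid [14.  97.5] lo [-8.7 79. ] hi [ 36.6 116. ]
slot -3.9 17.8
cm [-9.38 10.07 10.93] turn [-3.00e-02  2.00e-02  8.97e+01] pos [0.4334 0.0031 0.3643] gap 0.09310010934013321 t 9.5
```

View pics/w4.png

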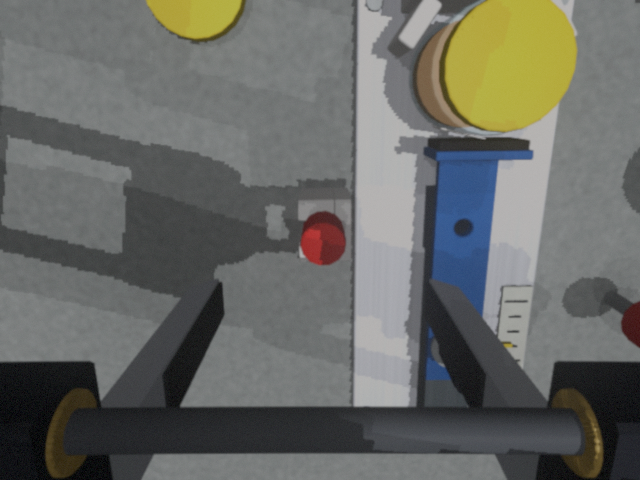

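The pin stands in the notch, seen straight from above at (323,238), and the bore is empty at (463,227). Now the handle, turned so the fingers close along the slide.

```bash
python3 -m jog '[-3,3,0,0,0,0, -3,3,0,0,0,0, -3,3,0,0,0,0, -0.4,1,0,0,0,8, 0,0,0,0,0,8]'|head -3; python3 -m jog '[0,0,0,0,0,8, 0,0,0,0,0,8, 0,0,0,0,0,8, 0,0,0,0,0,8, 0,0,0,0,0,8]' |head -3;python3 -m jog '[0,0,0,0,0,8, 0,0,0,0,0,8, 0,0,0,0,0,8, 0,0,0,0,0,8, 0,0,0,0,0,1.7]' |head -3; python3 -m jog '[0,0,3,0,0,0, 0,0,2,0,0,0, 0,0,0,0,0,0, 0,0,0,0,0,0]' |head -3
python3 - <<'E'
from w import *
im,ci=meas();go(fx(-80,-.7),.075,8.5)
cv2.imwrite('pics/w5.png',im[:,:,::-1])
E
```

```text
time_s: 10.0
eef_pos: [0.5471, -0.0769, 0.3613]
ee_rot: [-3.136, -0.0, 1.427]
time_s: 10.5
eef_pos: [0.5456, -0.0756, 0.3622]
ee_rot: [-3.138, 0.003, 0.731]
time_s: 11.0
eef_pos: [0.5457, -0.0757, 0.3624]
ee_rot: [-3.14, 0.004, 0.147]
time_s: 11.4
eef_pos: [0.5458, -0.0757, 0.3139]
ee_rot: [-3.141, 0.002, 0.149]
pin none
jar none
handle 1843 mid [-80.8  -4. ] lo [-92.2 -15.7] hi [-69.4   7.6]
pointer 374 mid [-80.8 -34. ] lo [-84.4 -45.8] hi [-77.3 -22.2]
clip 1659 mid [-144.9  -62.9] lo [-158.1  -72.2] hi [-131.6  -53.5]
stripe 718 mid [-149.3  -63. ] lo [-158.3  -72.5] hi [-140.4  -53.5]
block 1094 mid [-2.6 91.6] lo [-12.2  75. ] hi [  7.  108.3]
slot 0.2 0.6
cm [ 0.02 -0.03  6.01] turn [ 0.01 -0.02  0.05] pos [ 0.5461 -0.0758  0.3151] gap 0.09433644766154571 t 11.45
```

View pics/w5.png

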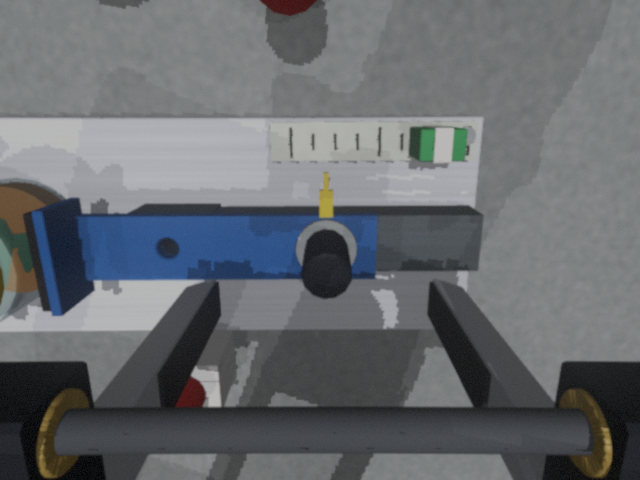

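The handle is centred at (327,275) between the fingers. The pointer tip is at (325,172) and the stripe centre at (444,145).

```bash
python3 - <<'E'
from w import *
im=cv2.imread('pics/w5.png');h=cv2.cvtColor(im,cv2.COLOR_BGR2HSV);ci=camera_info('wrist')
f=lambda p:(np.c_[(p[:,:2]-O)@ex,(p[:,:2]-O)@ey]*1e3).round(1)
for v in(140,150,157):
    g=np.where((abs(h[v,400:480,0].astype(int)-65)<20)&(h[v,400:480,1]>100))[0]+400;k=np.argmax(np.diff(g));print(v,g[0],g[k],g[k+1],g[-1]);print(f(plane(ci,[((g[k]+g[k+1])/2,v)],.048)))
for v in (175,182,205): y=np.where((abs(h[v,300:350,0].astype(int)-28)<8)&(h[v,300:350,1]>130))[0]+300;print(f(plane(ci,[(y.mean(),v)],.048)))
E
python3 -m jog '[0,0,2.5,0,0,0, 0,0,2.5,0,0,0, 0,0,1,0,0,0, 0,0,0,0,0,0]' 1 40|head -3; python3 -m jog '[0,0,0,0,0,0, 0,0,0,0,0,0, 0,0,0,0,0,0, 0,0,0,0,0,0, 0,0,0,0,0,0]' 0.1 40;python3 -m jog '[0,0,0,0,0,0, 0,0,0,0,0,0, 0,0,0,0,0,0, 0,0,0,0,0,0, 0,0,0,0,0,0]'
```

```text
140 420 433 454 465
[[-146.6  -66.4]]
150 420 432 454 464
[[-146.8  -60.9]]
157 419 431 453 463
[[-146.6  -57. ]]
[[-81.  -46.9]]
[[-81.3 -42.9]]
[[-81.  -29.4]]
time_s: 11.85
eef_pos: [0.5458, -0.0757, 0.2539]
ee_rot: [-3.141, 0.002, 0.149]
time_s: 12.35
eef_pos: [0.5461, -0.0757, 0.2552]
ee_rot: [3.141, -0.001, 0.148]
contact_force: [0.0, -0.3, -0.1]
finger_gap: 0.0575
grasp_force: 0.0
time_s: 12.85
eef_pos: [0.546, -0.0764, 0.2546]
ee_rot: [3.14, 0.0, 0.148]
contact_force: [0.8, -4.3, -0.6]
finger_gap: 0.0255
grasp_force: 40.0
```

```bash
python3 -m jog '[0,0.5,0,0,0,0, 0,1,0,0,0,0, 0,1,0,0,0,0, 0,1,0,0,0,0, 0,0,0,0,0,0]'; python3 -m jog '[0,1,0,0,0,0, 0,1,0,0,0,0, 0,0.5,0,0,0,0, 0,0.5,0,0,0,0, 0,0,0,0,0,0]';python3 -m jog '[0,0,0,0,0,0, 0,0,0,0,0,0]'|tail -3
python3 - <<'E'
from w import *
im,ci=meas();go(fx(-80,-.7),.075,8.5)
cv2.imwrite('pics/w6.png',im[:,:,::-1])
E
```

```text
time_s: 13.35
eef_pos: [0.5512, -0.1097, 0.2546]
ee_rot: [-3.137, 0.0, 0.148]
contact_force: [-0.5, 6.6, 2.1]
finger_gap: 0.0253
grasp_force: 40.0
time_s: 13.85
eef_pos: [0.5556, -0.1382, 0.2545]
ee_rot: [-3.135, -0.0, 0.149]
contact_force: [-0.4, 11.0, 1.8]
finger_gap: 0.0256
grasp_force: 40.0
contact_force: [-1.5, 9.5, 2.0]
finger_gap: 0.0255
grasp_force: 40.0
pin none
jar none
handle 94 mid [-118.2  -10.5] lo [-120.3  -12.9] hi [-116.2   -8.1]
pointer none
clip 2756 mid [-146.1  -57.4] lo [-158.6  -72.4] hi [-133.6  -42.4]
stripe 1202 mid [-146.   -59.6] lo [-158.7  -72.8] hi [-133.3  -46.4]
block 931 mid [-3.  98.6] lo [-14.9  91. ] hi [  8.9 106.2]
slot -15.3 -15.1
cm [ 0.02 -6.3  -0.01] turn [-0.38  0.    0.08] pos [ 0.5555 -0.1377  0.2545] gap 0.025485644393086114 t 14.1
```

View pics/w6.png

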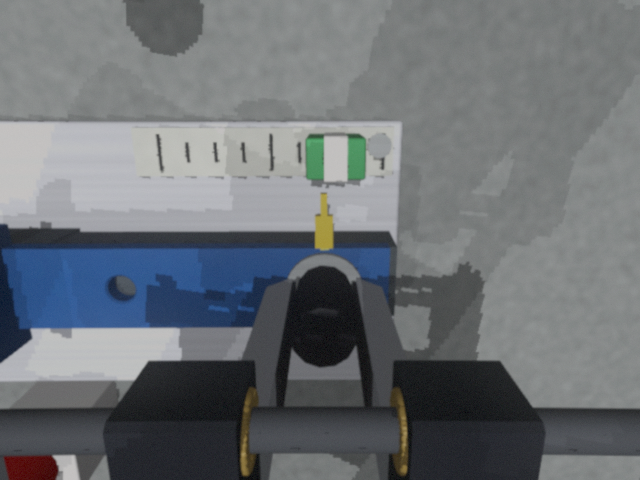

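The pointer is at u≈324 and the stripe at about 324–348, so it is roughly 5 mm short. I'll compute that exactly.

```bash
cat > off.py <<'E'
from w import *
import sys
ci=camera_info('wrist');im=cv2.cvtColor(camera('wrist')[0],cv2.COLOR_RGB2HSV)
f=lambda p:(np.c_[(p[:,:2]-O)@ex,(p[:,:2]-O)@ey]*1e3).round(1)
for v in(150,165,175):
    g=np.where((abs(im[v,280:400,0].astype(int)-65)<20)&(im[v,280:400,1]>100))[0]+280;k=np.argmax(np.diff(g));print('stripe',g[k],g[k+1],f(plane(ci,[((g[k]+g[k+1])/2,v)],.048)))
for v in(200,208,225,235): y=np.where((abs(im[v,300:350,0].astype(int)-28)<8)&(im[v,300:350,1]>130))[0]+300;print('ptr',y.mean(),f(plane(ci,[(y.mean(),v)],.048)))
E
python3 off.py
```

```text
stripe 322 349 [[-146.2  -66.6]]
stripe 322 349 [[-146.2  -60.3]]
stripe 322 349 [[-146.3  -56. ]]
ptr 323.5 [[-141.1  -45. ]]
ptr 324.0 [[-141.3  -41.5]]
ptr 323.5 [[-141.1  -33.7]]
ptr 323.5 [[-141.1  -29.1]]
```

```bash
python3 -m jog '[0,0.3,0,0,0,0, 0,0.2,0,0,0,0, 0,0,0,0,0,0, 0,0,0,0,0,0, 0,0,0,0,0,0]'; python3 off.py
```

```text
time_s: 14.65
eef_pos: [0.5563, -0.1425, 0.2546]
ee_rot: [-3.135, 0.0, 0.15]
contact_force: [-1.8, 9.8, 1.7]
finger_gap: 0.0258
grasp_force: 40.1
stripe 311 338 [[-146.3  -66.6]]
stripe 311 338 [[-146.3  -60.3]]
stripe 311 338 [[-146.3  -56. ]]
ptr 324.0 [[-146.1  -45.1]]
ptr 324.0 [[-146.1  -41.5]]
ptr 323.5 [[-145.9  -33.8]]
ptr 323.5 [[-145.9  -29.1]]
```

```bash
python3 -m jog '[0,0,0,0,0,0, 0,0,0,0,0,0, 0,0,0,0,0,0, 0,0,0,0,0,0, 0,0,0,0,0,0]'; python3 off.py | tail -1
python3 - <<'E'
from m import *
for n,z in(('scene',.065),('top',.082)):
    im,d,ci=shot(n);H,S,V=cv2.split(cv2.cvtColor(im,cv2.COLOR_RGB2HSV));red=(((H<8)|(H>172))&(S>150)&(V>50)).astype(np.uint8)
    k,l,s,c=cv2.connectedComponentsWithStats(red)
    for i in range(1,k):
        if s[i,4]>60:
            p=plane(ci,c[i],z)[0,:2]-O;print(n,s[i],(p@ex*1e3).round(1),(p@ey*1e3).round(1))
E
```

```text
time_s: 15.2
eef_pos: [0.5563, -0.1425, 0.2546]
ee_rot: [-3.135, -0.0, 0.15]
contact_force: [-1.6, 9.7, 1.9]
finger_gap: 0.0254
grasp_force: 40.1
ptr 323.5 [[-145.9  -29.1]]
scene [ 324  293   31   44 1172] -60.4 -146.6
top [395 181  22  26 374] -59.4 -144.4
top [367 324  17  17 226] 14.9 100.3
```

The parked pin measures at (15,100) mm in the fixture frame. The pointer is on the stripe and steady, so I'll hand in.

```bash
python3 -c "
from workcell import close_job
print(close_job())"
```

```text
the job is handed in; nothing more can be done
None
```

The job is handed in (no verdict returned): by camera, the lock pin hangs released in the notch and the pointer stands about 0.2 mm from the stripe's middle, with the gripper still holding the keeper against its spring at 40 N.

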